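# One click brighter, then lamp on

### The job

Make the magnifier lamp ready for work: with a fingertip, roll the knurled thumbwheel of the dimmer away from the robot until it clicks into the very next position, one click and no further, and take the finger off. Then push the round button of the bench switch fully down and let it come up again. Do it all by touch: pick nothing up, and leave the other things on the counter where they are.

Things in the scene. Friction and masses are not known exactly. Their poses are not given: they have to be found in the camera images.
- dimmer: Lamp dimmer: black box screwed down, 110 (its x) x 84 (y) x 46 mm high. A knurled aluminium thumbwheel, 56 mm in diameter, 26 mm wide, stands out of a slot in its top; the level axle runs along the box's y, 34 mm up. Two shoulders beside the wheel reach 57 mm up. Origin: centre of the underside; x points away from the robot, turned up to 26 degrees.
- wheel_crest (a point): Fixed point at the highest line of the thumbwheel, in the middle of its width: 62 mm above the counter, straight above the dimmer's origin. Axes as the dimmer's. Does not turn with the wheel.
- wheel (a joint): Turn of the wheel in rad: starts in a click at 0, grows as its top rolls away from the robot (along the dimmer's +x). Sprung clicks every 0.785 (45 degrees, 22 mm of rim); range -0.95 to 2.5. Let go between clicks, it snaps to the nearer. Takes 1 to 3 N at the rim; a fingertip pressing 5 N or more grips it. Brass studs at the crest: two at 0, three at 0.785, four at 1.571.
- switch_box: Bench switch: black box screwed to the counter, 74 x 74 x 24 mm high, with a round push button upright in the middle of its top, standing at the other of the two places. Origin: centre of the underside.
- switch_top (a point): Centre of the top face of the round steel button (34 mm across), 46 mm above the counter when up. It moves down with the button.
- switch (a joint): Travel of the button in m: 0 up, 0.006 fully down. Springs back. Begins to move at 1.2 N, fully down at 4 N.
- ring_box: Round frosted glass box with lid, 57 mm across, 41 mm high, loose. Origin: centre of its underside.
- frame_rest: Small walnut block with two ridges, 60 x 56, 37 mm high, loose. Origin: centre of its underside.
- oil: Small bottle with a black cap, 36 mm across, 62 mm high, loose. Origin: centre of its underside.
- horn_frame: Black horn-rimmed spectacle frame, folded, 140 x 62, 15 mm high, loose. Origin: under the bridge.
- plier: Steel hinge plier lying flat, 150 mm long, 45 wide, 12 mm high, loose. Origin: under its joint, jaws towards its +x.
- driver: Small screwdriver lying flat, 130 mm long, loose; x along its length.
- screw_tray: Shallow aluminium tray with six compartments, 70 x 80, 16 mm high, loose. Origin: centre of its underside.
Things that resemble listed ones, but are neither listed nor needed, are in the scene too. What is shaped like the dimmer but white is not meant.

How it is judged:
By the outcome, as a careful person would: the job done as asked, in the order asked, and still so for the second after the job is handed in, with the robot touching nothing.
It also fails if it takes over 48 s, if anything falls off the work surface, if the arm or the gripper's body presses on something with over 40 N, if the wrist force passes 120 N, or if a joint passes its speed limit or range.

### The arm

A 6-joint arm with a two-finger parallel gripper is mounted at the origin on the work surface. World frame = base frame: x ahead of the robot, y to its left, z up, the work surface at z = 0. Lengths are in m, angles in degrees, forces in N, time in s.
With the tool pointing down it reaches from about 0.375 to 0.9 m from the base axis. Payload 3.1 kg.
Tool frame: the origin (TCP) lies on the centre line of the jaws, within the pads' length; the fingertips stand 25 mm ahead of it and the grasp point (between the pads) lies 6 mm ahead of it; z points along the fingers, y is the line along which they close (so a half turn about z gives the same grasp; the last joint's range is limited). The gripper opens to 87 mm and grips with 3 to 60 N. Pads are 19 mm wide; open, the fingers measure 117 mm over their backs; the gripper's body (75 mm by 190 mm) begins 51 mm behind the grasp point.
Start: joints at [53.142, 30.224, 82.088, -0, 67.689, -10.227], TCP at [0.28, 0.559, 0.248] pointing down, gripper open.
Joint ranges: [-176.69, 176.69], [-43.24, 126.21], [12.49, 139.97], [-82, 262], [0, 151.66], [-163.58, 163.58]. Speed limits (degrees/s): [159.86, 159.86, 180, 180, 180, 180].

### API

Orientations are given as a 3x3 rotation matrix whose columns are the frame's x, y, z axes.
In Python, from rig import bot, cams, models gives the robot as it stands. The module is installed in compiled form; this text tells all that it offers.
- The arm moves only by the shell command python3 -m handwheel 'ROWS' [OPENING]. ROWS is JSON, a list of rows, each a list of 6 numbers: the shift along the world's x, y, z each as a share of 1 m, from -1 to 1, then the turn, a rotation vector about the world's x, y, z each as a share of 2 rad, from -1 to 1. In form: [[dx, dy, dz, wx, wy, wz], ...]. A call has exactly 8 rows; each row is the pose to reach, as a shift and turn from the pose commanded when the call began; what a row does not reach only later rows make up. A row lasts 1/12 s, in which the tool goes at most 41.7 mm and 7.16 degrees, less where a joint would pass 70% of its speed; a pose out of reach is approached as far as the arm can. A call with a number of a shift or a turn outside -1 to 1 is refused whole. A call with a gripper value outside its range is refused whole. OPENING is the opening, from -1 (shut) to 1 (fully open), so that 0 is half open, set as the call begins (- or left out, the last holds). The fingers move at their own pace and stop on an object; the grip force is fixed at half the most. Time passes only in rows, so rows that repeat a pose let the fingers close, or fill a call up. It gives the time, the measured TCP pose, the force, the opening and the grip force at its end, in the units of the state.
- bot.read_state(): the state, without advancing time (a new reading comes with each control period).
- cams.capture(name): name is "scene" or "top" or "wrist"; returns (picture, depth): 384x512x3 uint8, blue, green, red; 384x512 float32, m along the optical axis (not along the pixel's ray), 0 where there is no reading.
- cams.calibration(name): a dict with "mtx" (3x3 intrinsics, pixels), "R" (3x3) and "t" (3): a world point X has camera coordinates R X + t; the wrist camera has in their place "tool_from_camera" (4x4, takes a point from camera to tool coordinates, whose origin is the TCP and whose axes are the flange's). Camera axes: x right, y down, z forward; pixel columns grow to the right and rows downward; lengths in m; the calibration is good to about 2 mm. A picture is of the moment at which its call begins: read the wrist's pose just before it. calibration takes no time and is no camera call.
- bot.hand_in(): hands the job in; it is judged then, once.
Trained networks look in the newest picture that a camera, given by its name, has taken for a name from the list of things; names that differ only in an ending like _2 or _b are one class to them, and where a whole thing is asked for, a point or a joint stands for the part that bears it (a point fixed in the world has none). Each returns a list of dicts, best first, with "conf" (0 to 1); they miss things now and then, are a little off and sometimes report something else, mostly with a low value. They report only what shows in the picture. A call takes as long as a camera call. They do not tell look-alikes from the thing itself.
- models.spot_in(query, camera): "position" ([column, row] in pixels, amid what is visible of it).
- models.tip_of(query, camera): "position" ([column, row] in pixels: a listed point, or the origin of a listed thing).
The state is a dict: "time_s": time; "joint_positions": joint angles; "qvel": joint speeds; "tau": joint torques, N m; "position": TCP position; "tcp_rot": TCP orientation; "force": force on the tool from outside, world axes, zero at the start; "moment": the same for the moment, N m; "opening": opening from 0.0 (shut) to 1.0 (fully open); "grasp_force": force on a finger pad.
Only numpy, scipy, OpenCV 4.12 (cv2) and the standard library are available. Lean on these libraries where they do the work, as an engineer would, in place of code of your own. Each camera call takes 0.05 s, during which the arm holds its last target. There are 200 camera calls.

## Working session

There is one attempt and no reset: what is moved stays moved. The work goes in short steps, Python scripts to look and compute and a shell command to move; the robot and the scene stay as the last step left them, time stands still between calls to the robot, and variables do not carry over. Pictures are saved under pics/ and viewed, at most 10 in all, crops included, and the job is handed in when it is done.

```bash
mkdir -p pics; cat > h.py <<'E'
import numpy as np,cv2
from rig import bot,cams,models
def px2w(cam,p,depth,st=None):
    c=cams.calibration(cam);u,v=p;r,cc=int(round(v)),int(round(u))
    w=depth[max(r-2,0):r+3,max(cc-2,0):cc+3];w=w[w>0];d=np.median(w)
    X=np.linalg.inv(c["mtx"])@[u,v,1]*d
    if cam=="wrist":
        T=np.array(c["tool_from_camera"]);X=T[:3,:3]@X+T[:3,3]
        return np.array(st["tcp_rot"])@X+np.array(st["position"])
    return np.array(c["R"]).T@(X-np.array(c["t"]).ravel())
E
python3 - <<'E'
from h import *
np.set_printoptions(precision=3,suppress=True)
s=bot.read_state();print(s["time_s"],s["position"],s["tcp_rot"],s["force"])
ims=[]
for cam in("scene","top"):
    im,d=cams.capture(cam);cv2.imwrite(f"pics/{cam}0.png",im)
    for q in("dimmer","wheel_crest","switch_box","switch_top"):
        for f in(models.spot_in,models.tip_of):
            for r in f(q,cam)[:3]: print(cam,q,f.__name__,round(r["conf"],2),np.round(r["position"]),px2w(cam,r["position"],d))
E
```

```text
0.0 [0.28  0.558 0.247] [[-0.894  0.448 -0.001]
 [ 0.448  0.894 -0.002]
 [ 0.    -0.002 -1.   ]] [ 0.487 -0.099 -1.055]
scene dimmer call 0.9 [206. 257.] [ 0.658 -0.155  0.05 ]
scene dimmer call 0.66 [196. 206.] [ 0.478 -0.16   0.046]
scene dimmer call 0.6 [162. 173.] [ 0.317 -0.236  0.046]
scene dimmer call 0.97 [161. 180.] [ 0.343 -0.239  0.039]
scene dimmer call 0.93 [209. 264.] [ 0.675 -0.152  0.047]
scene dimmer call 0.55 [196. 212.] [ 0.497 -0.162  0.045]
scene wheel_crest call 0.74 [197. 209.] [ 0.489 -0.159  0.045]
scene wheel_crest call 0.72 [208. 264.] [ 0.674 -0.153  0.046]
scene wheel_crest call 0.7 [159. 177.] [ 0.335 -0.245  0.046]
scene wheel_crest call 0.77 [211. 246.] [ 0.639 -0.142  0.061]
scene wheel_crest call 0.76 [156. 164.] [ 0.291 -0.248  0.061]
scene switch_box call 0.59 [323. 230.] [0.61  0.125 0.032]
scene switch_box call 0.73 [322. 236.] [0.619 0.121 0.023]
scene switch_top call 0.51 [324. 220.] [0.591 0.135 0.045]
scene switch_top call 0.62 [324. 218.] [0.584 0.136 0.045]
top dimmer call 0.98 [305. 197.] [ 0.45  -0.16   0.063]
top dimmer call 0.9 [331. 252.] [ 0.289 -0.238  0.063]
top dimmer call 0.63 [299. 138.] [ 0.63  -0.141  0.06 ]
top dimmer call 0.81 [305. 200.] [ 0.441 -0.161  0.058]
top dimmer call 0.78 [332. 249.] [ 0.3   -0.243  0.061]
top dimmer call 0.74 [298. 135.] [ 0.636 -0.138  0.059]
top wheel_crest call 0.8 [300. 135.] [ 0.636 -0.144  0.062]
top wheel_crest call 0.67 [305. 194.] [ 0.459 -0.16   0.063]
top wheel_crest call 0.67 [329. 250.] [ 0.295 -0.234  0.063]
top wheel_crest call 0.97 [331. 250.] [ 0.295 -0.239  0.063]
top wheel_crest call 0.94 [303. 133.] [ 0.643 -0.152  0.063]
top wheel_crest call 0.91 [306. 195.] [ 0.457 -0.162  0.063]
top switch_box call 0.9 [209. 147.] [0.597 0.132 0.046]
top switch_box call 0.63 [211. 149.] [0.59  0.125 0.047]
top switch_top call 0.62 [206. 147.] [0.595 0.14  0.046]
```

View pics/scene0.png

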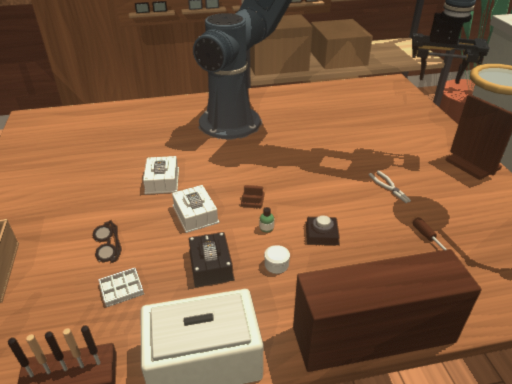

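View pics/top0.png

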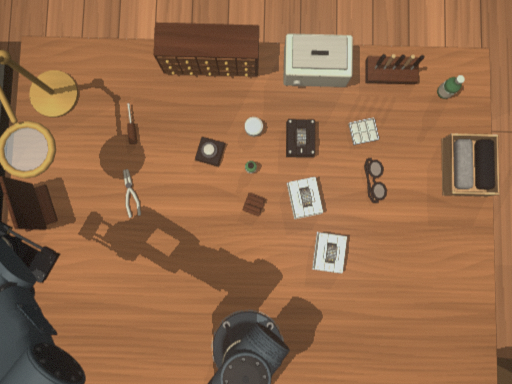

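The black dimmer is at top (301,138) and scene (210,258). The possible mix-ups are the two white look-alikes, at top (306,197) and (331,252). The bench switch is at top (209,149), and the only other small round thing near it is the frosted box at (254,126). I choose the black one and check it in a close crop.

```bash
python3 - <<'E'
from h import *
np.set_printoptions(precision=4,suppress=True)
im,d=cams.capture("top")
cv2.imwrite("pics/crop.png",cv2.resize(im[105:170,190:330],None,fx=5,fy=5,interpolation=cv2.INTER_CUBIC))
c=cams.calibration("top");v,u=np.mgrid[:384,:512]
X=np.stack([u,v,np.ones_like(u)],-1)@np.linalg.inv(c["mtx"]).T*d[...,None]
W=(X-np.array(c["t"]).ravel())@np.array(c["R"])
def reg(x,y,r,z0,z1): 
    m=(np.hypot(W[...,0]-x,W[...,1]-y)<r)&(W[...,2]>z0)&(W[...,2]<z1);return W[m]
P=reg(.635,-.145,.09,.035,.08);print("box",len(P),cv2.minAreaRect((P[:,:2]*1000).astype(np.float32)))
P=reg(.635,-.145,.04,.0585,.08);print("wheel",len(P),P.mean(0),P[:,2].max(),cv2.minAreaRect((P[:,:2]*1000).astype(np.float32)))
P=reg(.595,.13,.07,.015,.06);print("sw",len(P),cv2.minAreaRect((P[:,:2]*1000).astype(np.float32)))
P=reg(.595,.13,.05,.038,.06);print("btn",len(P),P.mean(0),cv2.minAreaRect((P[:,:2]*1000).astype(np.float32)))
E
```

```text
box 973 ((637.4968872070312, -146.06385803222656), (109.83042907714844, 82.71563720703125), 1.3682974576950073)
wheel 97 [ 0.6374 -0.1451  0.0619] 0.07233763861825329 ((636.353759765625, -145.8833770751953), (39.57548522949219, 42.153316497802734), 0.30537548661231995)
sw 575 ((592.2008666992188, 132.17581176757812), (74.86768341064453, 74.5628890991211), 74.49208068847656)
btn 130 [0.5913 0.1321 0.0449] ((592.5968627929688, 132.32351684570312), (43.29365921020508, 48.14197540283203), 9.8204984664917)
```

View pics/crop.png

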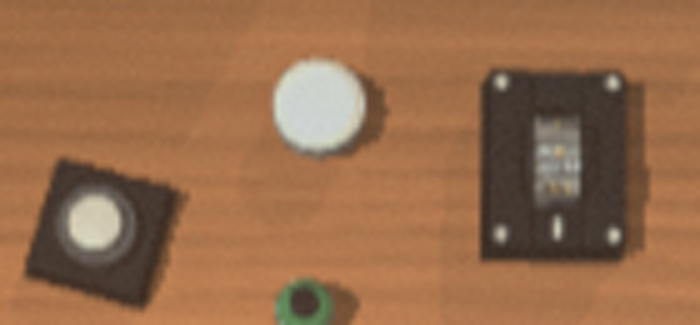

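The crop confirms it: black dimmer with its wheel at about (557,160) in the crop (top 301,137), two studs at the crest, and its axis within about 1.4° of world x. The switch button is at (95,221) in the crop. Moving over, with the gripper shut.

```bash
python3 -m handwheel '[[0.0175,-0.035,0,0,0,-0.027],[0.035,-0.07,0,0,0,-0.054],[0.0525,-0.105,0,0,0,-0.081],[0.07,-0.14,0,0,0,-0.108],[0.0875,-0.175,0,0,0,-0.135],[0.105,-0.21,0,0,0,-0.162],[0.1225,-0.245,0,0,0,-0.189],[0.14,-0.28,0,0,0,-0.216]]' -1
python3 -m handwheel '[[0.0175,-0.035,0,0,0,-0.027],[0.035,-0.07,0,0,0,-0.054],[0.0525,-0.105,0,0,0,-0.081],[0.07,-0.14,0,0,0,-0.108],[0.0875,-0.175,0,0,0,-0.135],[0.105,-0.21,0,0,0,-0.162],[0.1225,-0.245,0,0,0,-0.189],[0.14,-0.28,0,0,0,-0.216]]'
python3 -c "
from h import *
s=bot.read_state();print(s['time_s'],s['position'],s['tcp_rot'])"
```

```text
time_s: 1.62
position: [0.4207, 0.2771, 0.2478]
tcp_rot: [[-0.622, 0.783, 0.001], [0.783, 0.622, 0.0], [-0.0, 0.001, -1.0]]
force: [0.4, -0.0, 0.2]
opening: 0.48
grasp_force: 0.0
time_s: 2.28
position: [0.5608, -0.0033, 0.2478]
tcp_rot: [[-0.237, 0.972, 0.0], [0.972, 0.237, 0.0], [-0.0, 0.0, -1.0]]
force: [1.1, -0.4, 0.8]
opening: 0.008
grasp_force: 0.0
2.2833 [ 0.56075004 -0.00326058  0.24777217] [[-2.36652019e-01  9.71594352e-01  4.85686177e-04]
 [ 9.71594473e-01  2.36652011e-01  7.60658970e-05]
 [-4.10334145e-05  4.89891153e-04 -9.99999879e-01]]
```

```bash
python3 -m handwheel '[[0.013,-0.029,-0.01,0,0,-0.021],[0.026,-0.057,-0.02,0,0,-0.043],[0.039,-0.086,-0.03,0,0,-0.064],[0.053,-0.114,-0.04,0,0,-0.086],[0.066,-0.143,-0.05,0,0,-0.107],[0.066,-0.143,-0.06,0,0,-0.107],[0.066,-0.143,-0.06,0,0,-0.107],[0.066,-0.143,-0.06,0,0,-0.107]]'
python3 - <<'E'
from h import *
np.set_printoptions(precision=4,suppress=True)
s=bot.read_state();print(s["position"],s["force"])
im,d=cams.capture("wrist");cv2.imwrite("pics/w1.png",im)
c=cams.calibration("wrist");T=np.array(c["tool_from_camera"])
v,u=np.mgrid[:384,:512]
X=np.stack([u,v,np.ones_like(u)],-1)@np.linalg.inv(c["mtx"]).T*d[...,None]
W=(X@T[:3,:3].T+T[:3,3])@np.array(s["tcp_rot"]).T+np.array(s["position"])
g=(d>0)&(np.hypot(W[...,0]-.637,W[...,1]+.146)<.09)
for n,z0,z1 in(("box",.035,.07),("shoulder",.054,.0585),("wheel",.0595,.07)):
    P=W[g&(W[...,2]>z0)&(W[...,2]<z1)]
    if len(P): print(n,len(P),P.mean(0),cv2.minAreaRect((P[:,:2]*1000).astype(np.float32)),np.percentile(P[:,2],98))
for r in models.tip_of("wheel_crest","wrist")[:2]: print(r,px2w("wrist",r["position"],d,s))
E
```

```text
time_s: 2.95
position: [0.6251, -0.1438, 0.1866]
tcp_rot: [[-0.028, 1.0, -0.003], [1.0, 0.028, 0.002], [0.002, -0.003, -1.0]]
force: [0.2, -0.8, 0.1]
opening: 0.01
grasp_force: 0.0
[ 0.6251 -0.1438  0.1866] [ 0.2029 -0.7814  0.1434]
box 7060 [ 0.6338 -0.1373  0.0495] ((634.26806640625, -140.77389526367188), (110.19490814208984, 72.27217102050781), 0.9544268250465393) 0.06309966685674558
shoulder 816 [ 0.6341 -0.1456  0.057 ] ((634.5753784179688, -146.75933837890625), (42.45295715332031, 44.07065200805664), 0.9382925033569336) 0.05844403899402223
wheel 713 [ 0.6342 -0.1462  0.062 ] ((634.351806640625, -146.6985321044922), (31.692035675048828, 25.99616813659668), 1.137873649597168) 0.0643783754015153
{'position': [267.1, 190.6], 'conf': 0.86} [ 0.6343 -0.1451  0.0632]
{'position': [82.0, 205.5], 'conf': 0.86} [ 0.4509 -0.1656  0.0632]
```

View pics/w1.png

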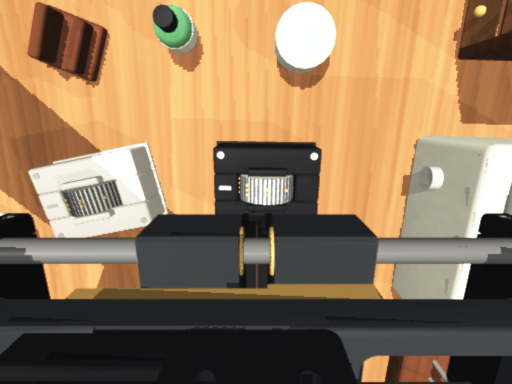

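Wrist view: the wheel is at (267,190) with two studs at the crest, in line with the shut fingers at (257,245). Lowering to just above it.

```bash
python3 -m handwheel '[[-0.001,-0.001,-0.03,0,0,0],[-0.001,-0.001,-0.06,0,0,0],[-0.001,-0.001,-0.08,0,0,0],[-0.001,-0.001,-0.09,0,0,0],[-0.001,-0.001,-0.094,0,0,0],[-0.001,-0.001,-0.096,0,0,0],[-0.001,-0.001,-0.096,0,0,0],[-0.001,-0.001,-0.096,0,0,0]]'
```

```text
time_s: 3.72
position: [0.6261, -0.1455, 0.0931]
tcp_rot: [[-0.028, 1.0, 0.003], [1.0, 0.028, -0.001], [-0.001, 0.003, -1.0]]
force: [0.1, -0.1, -0.6]
opening: 0.009
grasp_force: 0.0
```

```bash
python3 -m handwheel '[[0,0,-0.001,0,0,0],[0,0,-0.002,0,0,0],[0,0,-0.003,0,0,0],[0,0,-0.004,0,0,0],[0,0,-0.005,0,0,0],[0,0,-0.005,0,0,0],[0,0,-0.005,0,0,0],[0,0,-0.005,0,0,0]]'
```

```text
time_s: 4.38
position: [0.6253, -0.1454, 0.0869]
tcp_rot: [[-0.028, 1.0, 0.0], [1.0, 0.028, -0.0], [-0.0, 0.0, -1.0]]
force: [-0.9, 0.6, 3.1]
opening: 0.004
grasp_force: 1.6
```

```bash
python3 -m handwheel '[[0,0,-0.0005,0,0,0],[0,0,-0.001,0,0,0],[0,0,-0.001,0,0,0],[0,0,-0.001,0,0,0],[0,0,-0.001,0,0,0],[0,0,-0.001,0,0,0],[0,0,-0.001,0,0,0],[0,0,-0.001,0,0,0]]'
```

```text
time_s: 5.05
position: [0.6254, -0.1454, 0.0867]
tcp_rot: [[-0.028, 1.0, 0.001], [1.0, 0.028, -0.0], [-0.0, 0.001, -1.0]]
force: [-1.5, 0.7, 7.9]
opening: 0.001
grasp_force: 3.9
```

```bash
python3 -m handwheel '[[0.003,0,-0.0005,0,0,0],[0.006,0,-0.0005,0,0,0],[0.009,0,-0.0005,0,0,0],[0.012,0,-0.0005,0,0,0],[0.015,0,-0.0005,0,0,0],[0.018,0,-0.0005,0,0,0],[0.021,0,-0.0005,0,0,0],[0.022,0,-0.0005,0,0,0]]'
```

```text
time_s: 5.72
position: [0.6481, -0.1453, 0.0863]
tcp_rot: [[-0.028, 1.0, 0.002], [1.0, 0.028, -0.0], [-0.0, 0.002, -1.0]]
force: [-1.4, 1.0, 9.6]
opening: 0.009
grasp_force: 4.6
```

```bash
python3 -m handwheel '[[0,0,0,0,0,0],[0,0,0,0,0,0],[0,0,0.01,0,0,0],[0,0,0.03,0,0,0],[0,0,0.06,0,0,0],[0,0,0.09,0,0,0],[-0.012,0,0.1,0,0,0],[-0.022,0,0.1,0,0,0]]'
python3 - <<'E'
from h import *
im,d=cams.capture("wrist");cv2.imwrite("pics/w2.png",cv2.resize(im[130:215,190:340],None,fx=5,fy=5,interpolation=cv2.INTER_CUBIC))
E
```

```text
time_s: 6.38
position: [0.6268, -0.1462, 0.1888]
tcp_rot: [[-0.028, 1.0, 0.006], [1.0, 0.028, -0.003], [-0.003, 0.006, -1.0]]
force: [0.1, 0.7, -0.7]
opening: 0.006
grasp_force: 0.0
```

View pics/w2.png

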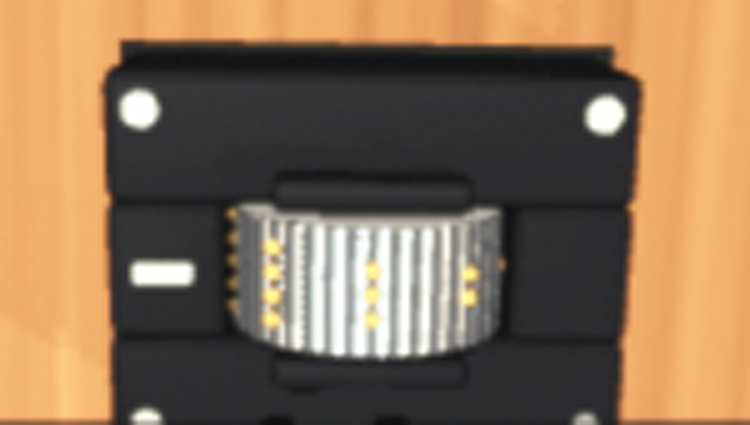

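The crop shows three studs at the crest, centred at (372,295), with two past it at (470,285) and four before it at (270,285). That is exactly one click. Next, the switch.

```bash
python3 -m handwheel '[[-0.005,0.036,0,0,0,0],[-0.01,0.072,0,0,0,0],[-0.015,0.108,0,0,0,0],[-0.02,0.144,0,0,0,0],[-0.024,0.18,0,0,0,0],[-0.029,0.216,0,0,0,0],[-0.034,0.25,0,0,0,0],[-0.036,0.278,0,0,0,0]]'
python3 -m handwheel '[[0,0,-0.02,0,0,0],[0,0,-0.05,0,0,0],[0,0,-0.07,0,0,0],[0,0,-0.08,0,0,0],[0,0,-0.08,0,0,0],[0,0,-0.08,0,0,0],[0,0,-0.08,0,0,0],[0,0,-0.08,0,0,0]]'
python3 - <<'E'
from h import *
s=bot.read_state();im,d=cams.capture("wrist");print(s["position"])
for r in models.tip_of("switch_top","wrist")[:2]: print(r,px2w("wrist",r["position"],d,s))
E
```

```text
time_s: 7.1
position: [0.5874, 0.1351, 0.1842]
tcp_rot: [[-0.029, 1.0, -0.003], [1.0, 0.029, 0.0], [0.0, -0.003, -1.0]]
force: [0.1, -0.7, -0.2]
opening: 0.004
grasp_force: 0.0
time_s: 7.77
position: [0.5903, 0.1325, 0.1064]
tcp_rot: [[-0.028, 1.0, 0.003], [1.0, 0.028, 0.0], [0.0, 0.003, -1.0]]
force: [-0.0, -0.1, 0.5]
opening: 0.006
grasp_force: 0.0
[0.59027571 0.13251405 0.10643566]
{'position': [255.0, 210.4], 'conf': 0.79} [0.58837395 0.13260446 0.04659575]
```

```bash
python3 -m handwheel '[[0,0,-0.015,0,0,0],[0,0,-0.028,0,0,0],[0,0,-0.034,0,0,0],[0,0,-0.037,0,0,0],[0,0,-0.04,0,0,0],[0,0,-0.042,0,0,0],[0,0,-0.042,0,0,0],[0,0,-0.042,0,0,0]]'
```

```text
time_s: 8.53
position: [0.5889, 0.1326, 0.0653]
tcp_rot: [[-0.028, 1.0, 0.0], [1.0, 0.028, -0.0], [-0.0, 0.0, -1.0]]
force: [-3.5, -1.5, 11.3]
opening: 0.008
grasp_force: 5.6
```

```bash
python3 -m handwheel '[[0,0,-0.0005,0,0,0],[0,0,-0.001,0,0,0],[0,0,-0.0015,0,0,0],[0,0,-0.002,0,0,0],[0,0,-0.002,0,0,0],[0,0,-0.002,0,0,0],[0,0,-0.002,0,0,0],[0,0,-0.002,0,0,0]]'
```

```text
time_s: 9.2
position: [0.5889, 0.1326, 0.0651]
tcp_rot: [[-0.029, 1.0, 0.001], [1.0, 0.029, -0.0], [-0.0, 0.001, -1.0]]
force: [-7.6, -1.2, 21.0]
opening: 0.005
grasp_force: 10.7
```

The button is on its hard stop at 21 N, with the TCP at 0.065. Lifting off and checking.

```bash
python3 -m handwheel '[[0,0,0.005,0,0,0],[0,0,0.015,0,0,0],[0,0,0.035,0,0,0],[0,0,0.06,0,0,0],[0,0,0.09,0,0,0],[0,0,0.12,0,0,0],[0,0,0.12,0,0,0],[0,0,0.12,0,0,0]]'
python3 -m handwheel '[[-0.03,0.03,0,0,0,0],[-0.06,0.06,0,0,0,0],[-0.08,0.09,0,0,0,0],[-0.1,0.12,0,0,0,0],[-0.1,0.15,0,0,0,0],[-0.1,0.15,0,0,0,0],[-0.1,0.15,0,0,0,0],[-0.1,0.15,0,0,0,0]]'
python3 - <<'E'
from h import *
im,d=cams.capture("top");cv2.imwrite("pics/top2.png",im)
print(bot.read_state()["force"],px2w("top",[209,147],d))
E
```

```text
time_s: 9.87
position: [0.5909, 0.1328, 0.1838]
tcp_rot: [[-0.028, 1.0, 0.006], [1.0, 0.028, 0.0], [0.0, 0.006, -1.0]]
force: [0.3, 0.8, -0.3]
opening: 0.006
grasp_force: 0.0
time_s: 10.53
position: [0.4887, 0.2823, 0.18]
tcp_rot: [[-0.029, 1.0, -0.002], [1.0, 0.029, -0.001], [-0.001, -0.002, -1.0]]
force: [-0.0, -0.4, -0.6]
opening: 0.008
grasp_force: 0.0
[0.17205523 0.12774049 0.45047837] [0.5962824  0.13111729 0.04700448]
```

View pics/top2.png

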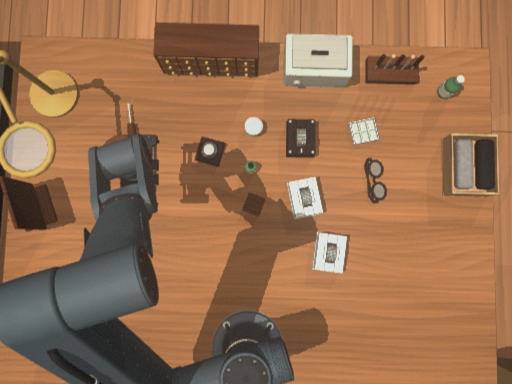

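The top view shows the button up again at (209,147), everything else in its place, and the arm clear.

```bash
python3 -c "
from rig import bot
print(bot.hand_in())"
```

```text
the job is handed in; nothing more can be done
None
```

I rolled the black dimmer's wheel one click away from the robot (three studs at the crest), then pressed the switch button to its stop and let it come back up; the job is handed in at about 10.6 s, with nothing else moved.

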